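# Load the lens tube and put the filters away

## Robot

A 6-joint arm with a two-finger parallel gripper is mounted at the origin on the work surface. World frame = base frame: x ahead of the robot, y to its left, z up, the work surface at z = 0. Lengths are in mm, angles in rad, forces in N, time in s.
With the tool pointing down it reaches from about 150 to 775 mm from the base axis. Payload 6.1 kg.
Tool frame: the origin (TCP) lies on the centre line of the jaws, within the pads' length; the fingertips stand 11 mm ahead of it and the grasp point (between the pads) lies 8 mm behind it (robot.tip_reach is the distance from the TCP to the fingertips, in mm); z points along the fingers, y is the line along which they close (so a half turn about z gives the same grasp; the last joint's range is limited). The gripper opens to 85 mm and grips with 20 to 120 N. Pads are 22 mm wide; open, the fingers measure 114 mm over their backs; the gripper's body (76 mm by 85 mm) begins 54 mm behind the grasp point. The pads swing forward as they close: fully open they stand 13 mm farther back than shut.
Start: joints at [1.184, 0.126, -0.04, 1.405, 0, 1.571], TCP at [198.036, 486.199, 242.295] pointing down, gripper open.
Joint ranges: [-2.72, 2.72], [-0.95, 1.95], [-1.27, 1.35], [-1.78, 2.02], [-1.46, 1.47], [-3.14, 3.14]. Speed limits (rad/s): [2.39, 2.39, 3.01, 3.14, 3.14, 3.14].

## Interface

Orientations are given as a unit quaternion [w, x, y, z].
In Python, from plant import robot, cams, order, boxes_of, masks_of, landmark_of gives the robot as it stands. The module is installed in compiled form; this text tells all that it offers.
- The arm moves only by the shell command python3 -m inch 'ROWS' [FORCE]. ROWS is text: rows parted by semicolons, each of 7 numbers parted by spaces: the shift along the tool's x, y, z in m, then the turn, a rotation vector about the tool's x, y, z in rad, then the finger opening in m, from 0 to 0.0854. In form: dx dy dz wx wy wz hand; .... A call has 1 to 10 rows; each row is the pose to reach, as a shift and turn from the pose commanded when the call began, along the tool's axes at that moment; what a row does not reach only later rows make up. A row lasts 1/8 s, in which the tool goes at most 62.5 mm and 10.7 degrees, less where a joint would pass 70% of its speed; a pose out of reach is approached as far as the arm can. A call with a gripper value outside its range is refused whole. The fingers move at their own pace and stop on an object; FORCE is the grip in N (left out, the last holds). Time passes only in rows, so rows that repeat a pose let the fingers close. It gives the time, the measured TCP pose, the force, the opening and the grip force at its end, in the units of the state.
- robot.read_state(): the state, without advancing time (a new reading comes with each control period).
- cams.get_image(name): name is "scene" or "top"; returns a dict with "img" (384x512x3 uint8, red, green, blue), "range_z" (384x512 float32, mm along the optical axis (not along the pixel's ray), 0 where there is no reading), "K" (3x3 intrinsics, pixels), "dist_coeffs" ([k1, k2, p1, p2, k3] as OpenCV has them; the pictures are not rectified), "world_to_cam" (4x4, takes a point from world to camera coordinates). Camera axes: x right, y up, looking along -z (the intrinsics and any distortion apply to the point x, -y, -z); pixel columns grow to the right and rows downward; lengths in mm; the calibration is good to about 2 mm. A picture is of the moment at which its call begins.
- order.close_job(): hands the job in; it is judged then, once.
Trained networks look in the newest picture that a camera, given by its name, has taken for a name from the list of things; names that differ only in an ending like _2 or _b are one class to them, and where a whole thing is asked for, a point or a joint stands for the part that bears it (a point fixed in the world has none). Each returns a list of dicts, best first, with "confidence" (0 to 1); they miss things now and then, are a little off and sometimes report something else, mostly with a low value. They report only what shows in the picture. A call takes as long as a camera call. They do not tell look-alikes from the thing itself.
- boxes_of(camera, label): "location" ([row, column] in pixels, amid what is visible of it).
- masks_of(camera, label): "pixels" (384x512 bool, what is visible of it) and "location" ([row, column] in pixels, amid what is visible of it).
- landmark_of(camera, label): "location" ([row, column] in pixels: a listed point, or the origin of a listed thing).
The state is a dict: "time_s": time; "joints": joint angles; "dq": joint speeds; "tau": joint torques, N m; "ee_pos": TCP position; "tool_rot": TCP orientation; "contact_force": force on the tool from outside, world axes, zero at the start; "torque": the same for the moment, N m; "gripper_width": opening from 0.0 (shut) to 1.0 (fully open); "gripper_force": force on a finger pad.
Only numpy, scipy, OpenCV 4.12 (cv2) and the standard library are available. Lean on these libraries where they do the work, as an engineer would, in place of code of your own. Each camera call takes 0.05 s, during which the arm holds its last target. There are 200 camera calls.

## Task

Take the red dust cap off the lens tube and drop all the black spacer rings into it, so that they lie flat in one column, then the brass ring last, on top of them, and put the cap back fully on the tube. Put the loose red, green and blue filters away in the tray, lying flat in a neat row, each in the middle of its own compartment of the empty row. Leave the other things on the table as they are.

Things in the scene. Friction and masses are not known exactly. Their poses are not given: they have to be found in the camera images.
- spacer1_c (a point): centre (half-way up) of a smooth black anodised spacer ring with a thin grey stripe round its edge: outside diameter 38 mm, hole 16 mm, 10 mm thick, about 40 g, lying flat on the table at the start; z along its axis, both faces alike; 2 to 4 of the four spacers are present (None if absent)
- spacer2_c (a point): centre (half-way up) of a smooth black anodised spacer ring with a thin grey stripe round its edge: outside diameter 38 mm, hole 16 mm, 10 mm thick, about 40 g, lying flat on the table at the start; z along its axis, both faces alike; 2 to 4 of the four spacers are present (None if absent)
- spacer3_c (a point): centre (half-way up) of a smooth black anodised spacer ring with a thin grey stripe round its edge: outside diameter 38 mm, hole 16 mm, 10 mm thick, about 40 g, lying flat on the table at the start; z along its axis, both faces alike; 2 to 4 of the four spacers are present (None if absent)
- spacer4_c (a point): centre (half-way up) of a smooth black anodised spacer ring with a thin grey stripe round its edge: outside diameter 38 mm, hole 16 mm, 10 mm thick, about 40 g, lying flat on the table at the start; z along its axis, both faces alike; 2 to 4 of the four spacers are present (None if absent)
- brass_ring_c (a point): centre (half-way up) of the smooth brass end ring: outside diameter 38 mm, hole 16 mm, 10 mm thick, about 55 g, a small dark slot at either side of each face, lying flat on the table at the start; z along its axis
- filter1_c (a point): centre (half-way up) of the mounted red filter: coloured glass filling a black round holder, outside diameter 42 mm (too large for the tube), 10 mm thick, 35 g, lying flat on the table at the start; z along its axis, both faces alike; 2 or 3 of the three filters are present (None if absent)
- filter2_c (a point): centre (half-way up) of the mounted green filter: coloured glass filling a black round holder, outside diameter 42 mm (too large for the tube), 10 mm thick, 35 g, lying flat on the table at the start; z along its axis, both faces alike; 2 or 3 of the three filters are present (None if absent)
- filter3_c (a point): centre (half-way up) of the mounted blue filter: coloured glass filling a black round holder, outside diameter 42 mm (too large for the tube), 10 mm thick, 35 g, lying flat on the table at the start; z along its axis, both faces alike; 2 or 3 of the three filters are present (None if absent)
- tube_mouth (a point): the upright black lens tube, fixed on a square black base plate 70 mm wide and 12 mm high: this point is the centre of its mouth, level with its rim (72 mm above the table), z up along its axis. Bore 41 mm, smooth and slippery, outside diameter 50 mm, inner floor 56 mm below the rim; the mouth is countersunk at 45 degrees from 47 mm at the rim to 41 mm at 3 mm below it. The tube stands on one side of the table and the tray on the other; which side varies
- cap_c (a point): centre (half-way up) of the round red plastic dust cap: outside diameter 57 mm, 14 mm high, top 3 mm thick, with a skirt 11 mm deep and 53 mm inside that slips loosely over the outside of the tube; about 30 g. It is on the tube at the start; fully on, its top rests on the tube's rim and this point lies 4 mm below the rim. z along its axis, towards its closed top
- cell1 (a point): centre of the floor (3 mm above the table) of the compartment at one end (the tray's +y end) of the tray's empty row. White tray with grey lining, fixed, 156 x 186 mm, outer walls 10 mm high, two rows of three compartments: 60 mm apart along a row (tray y), 75 mm between the rows (tray x), with ridges 3 mm thick that stand 4 mm above the floor; the axes of this point are those of the tray, z up. The empty row lies to the tray's -x, nearer the robot
- cell2 (a point): centre of the floor (3 mm above the table) of the compartment in the middle of the tray's empty row. White tray with grey lining, fixed, 156 x 186 mm, outer walls 10 mm high, two rows of three compartments: 60 mm apart along a row (tray y), 75 mm between the rows (tray x), with ridges 3 mm thick that stand 4 mm above the floor; the axes of this point are those of the tray, z up. The empty row lies to the tray's -x, nearer the robot
- cell3 (a point): centre of the floor (3 mm above the table) of the compartment at the other end of the tray's empty row. White tray with grey lining, fixed, 156 x 186 mm, outer walls 10 mm high, two rows of three compartments: 60 mm apart along a row (tray y), 75 mm between the rows (tray x), with ridges 3 mm thick that stand 4 mm above the floor; the axes of this point are those of the tray, z up. The empty row lies to the tray's -x, nearer the robot
- stock1_c (a point): centre of a mounted yellow filter, 42 mm across and 10 mm thick, already put away in the tray's other row; to be left alone
- stock2_c (a point): centre of a mounted orange filter, 42 mm across and 10 mm thick, already put away in the tray's other row; to be left alone
- objective_c (a point): centre of a small brass microscope objective standing upright among the rings, 24 mm in diameter, 34 mm tall; to be left alone
- driver: ball driver with a yellow handle, 190 mm long, lying at the side; origin at the middle of its underside, x along it; to be left alone
- lens_box: clear plastic lens box with a paper label, 75 x 75 x 22 mm, at the far side; origin at the centre of its underside; to be left alone
- clamp: black table clamp with a screw, 58 x 26 x 10 mm, at the far side; origin at the centre of its underside; to be left alone
Things that resemble listed ones, but are neither listed nor needed, are in the scene too. What is shaped like the part that bears brass_ring_c but pink or purple is not meant.

How it is judged:
By the outcome, as a careful person would: the job done as asked, in the order asked, and still so for the second after the job is handed in, with the robot touching nothing.
Of spacer1, spacer2, spacer3, spacer4 only 2 to 4 are there at a start; the rules pass over those that are not, and their reading is None.
Of filter1, filter2, filter3 only 2 to 3 are there at a start; the rules pass over those that are not, and their reading is None.
At some moment in a run one of spacer1, spacer2, spacer3, spacer4, brass_ring, filter1, filter2, filter3 may be knocked a few centimetres aside while the robot is not near it.
Once in a run the grip may slacken for a moment while it holds something.
It also fails if it takes over 210 s, if anything falls off the work surface, if the arm or the gripper's body presses on something with over 40 N, if the wrist force passes 120 N, or if a joint passes its speed limit or range.

## Working session

There is one attempt and no reset: what is moved stays moved. The work goes in short steps, Python scripts to look and compute and a shell command to move; the robot and the scene stay as the last step left them, time stands still between calls to the robot, and variables do not carry over. Pictures are saved under pics/ and viewed, at most 14 in all, crops included, and the job is handed in when it is done.

```bash
mkdir -p pics; cat > h.py <<'E'
import numpy as np, cv2, json
from plant import robot, cams, order, boxes_of, masks_of, landmark_of
def shot(n):
    return cams.get_image(n)
def ray(im,r,c):
    K=im["K"];d=np.array(im["dist_coeffs"],float)
    x,y=cv2.undistortPoints(np.array([[[c,r]]],float),np.array(K,float),d)[0,0]
    T=np.linalg.inv(im["world_to_cam"])
    return T[:3,3],T[:3,:3]@np.array([x,-y,-1.])
def atz(im,r,c,z):
    o,d=ray(im,r,c); return o+d*(z-o[2])/d[2]
def bydepth(im,r,c):
    o,d=ray(im,r,c); return o+d*float(im["range_z"][int(round(r)),int(round(c))])
def proj(im,p):
    p=np.atleast_2d(np.array(p,float)); T=im["world_to_cam"]
    q=p@T[:3,:3].T+T[:3,3]; q=q*[1,-1,-1]
    return cv2.projectPoints(q,np.zeros(3),np.zeros(3),np.array(im["K"],float),np.array(im["dist_coeffs"],float))[0][:,0,::-1]
def cloud(im):
    h,w=im["range_z"].shape; v,u=np.mgrid[:h,:w]
    xy=cv2.undistortPoints(np.stack([u,v],-1).reshape(-1,1,2).astype(float),np.array(im["K"],float),np.array(im["dist_coeffs"],float))[:,0]
    T=np.linalg.inv(im["world_to_cam"]); z=im["range_z"].reshape(-1,1)
    P=np.c_[xy[:,0],-xy[:,1],-np.ones(len(xy))]*z@T[:3,:3].T+T[:3,3]
    return P.reshape(h,w,3)
def save(im,name,box=None,s=1):
    a=im["img"][:,:,::-1]
    if box: a=a[box[0]:box[1],box[2]:box[3]]
    cv2.imwrite("pics/"+name,cv2.resize(a,None,fx=s,fy=s,interpolation=cv2.INTER_CUBIC))
E
python3 - <<'E'
from h import *
s=robot.read_state(); print({k:np.round(v,3).tolist() for k,v in s.items()})
for n in("top","scene"):
    im=shot(n); save(im,n+"0.png",None,1.5); T=np.linalg.inv(im["world_to_cam"]); print(n,T[:3,3],-T[:3,2],im["K"][0,0])
    for l in("spacer1_c","brass_ring_c","filter1_c","filter2_c","filter3_c","tube_mouth","cap_c","cell1","cell2","cell3","stock1_c","stock2_c","objective_c"):
        print(l,[(np.round(d["location"]).tolist(),round(d["confidence"],2),np.round(atz(im,*d["location"],{"t":72,"ca":68,"ce":3,"st":8,"o":17}.get(l[:2] if l[:2] in("ca","ce","st") else l[:1],5))[:2]).tolist()) for d in landmark_of(n,l)][:7])
E
```

```text
{'time_s': 0.0, 'joints': [1.184, 0.126, -0.041, 1.405, -0.0, 1.571], 'dq': [-0.001, 0.0, -0.0, -0.001, -0.001, 0.001], 'tau': [0.0, -43.592, 35.292, 0.017, 0.0, -0.0], 'ee_pos': [197.924, 485.866, 241.523], 'tool_rot': [-0.0, 0.192, 0.981, -0.001], 'contact_force': [0.269, 0.331, 0.529], 'torque': [-0.083, 0.007, -0.034], 'gripper_force': 0.0, 'gripper_width': 0.999}
top [ 410.76940919   41.0207244  1122.27097734] [ 0.12938393  0.0164666  -0.99145784] 448.05433172534606
spacer1_c [([189.0, 247.0], 0.55, [573.0, 83.0])]
brass_ring_c [([242.0, 279.0], 0.73, [444.0, 2.0]), ([128.0, 203.0], 0.55, [731.0, 201.0]), ([278.0, 282.0], 0.53, [355.0, -6.0]), ([260.0, 366.0], 0.49, [399.0, -214.0])]
filter1_c [([192.0, 244.0], 0.23, [566.0, 89.0])]
filter2_c [([197.0, 321.0], 0.49, [556.0, -103.0])]
filter3_c [([150.0, 324.0], 0.49, [677.0, -111.0])]
tube_mouth [([188.0, 401.0], 0.76, [572.0, -287.0])]
cap_c [([184.0, 403.0], 0.69, [581.0, -293.0]), ([184.0, 197.0], 0.64, [576.0, 200.0]), ([120.0, 348.0], 0.58, [739.0, -162.0]), ([127.0, 202.0], 0.32, [717.0, 193.0])]
cell1 [([212.0, 198.0], 0.
[... 1164 characters left out ...]
[197.0, 202.0], 0.48, [462.0, -23.0])]
cap_c [([308.0, 189.0], 0.9, [583.0, -284.0]), ([245.0, 217.0], 0.28, [564.0, -121.0])]
cell1 [([153.0, 262.0], 0.96, [517.0, 216.0]), ([125.0, 274.0], 0.88, [504.0, 327.0]), ([138.0, 268.0], 0.69, [509.0, 272.0])]
cell2 [([153.0, 262.0], 0.96, [517.0, 216.0]), ([125.0, 274.0], 0.88, [504.0, 327.0]), ([138.0, 268.0], 0.69, [509.0, 272.0])]
cell3 [([153.0, 262.0], 0.96, [517.0, 216.0]), ([125.0, 274.0], 0.88, [504.0, 327.0]), ([138.0, 268.0], 0.69, [509.0, 272.0])]
stock1_c [([309.0, 187.0], 0.51, [562.0, -276.0]), ([133.0, 297.0], 0.42, [580.0, 326.0])]
stock2_c [([161.0, 282.0], 0.62, [582.0, 212.0])]
objective_c [([171.0, 219.0], 0.54, [441.0, 96.0])]
```

View pics/top0.png

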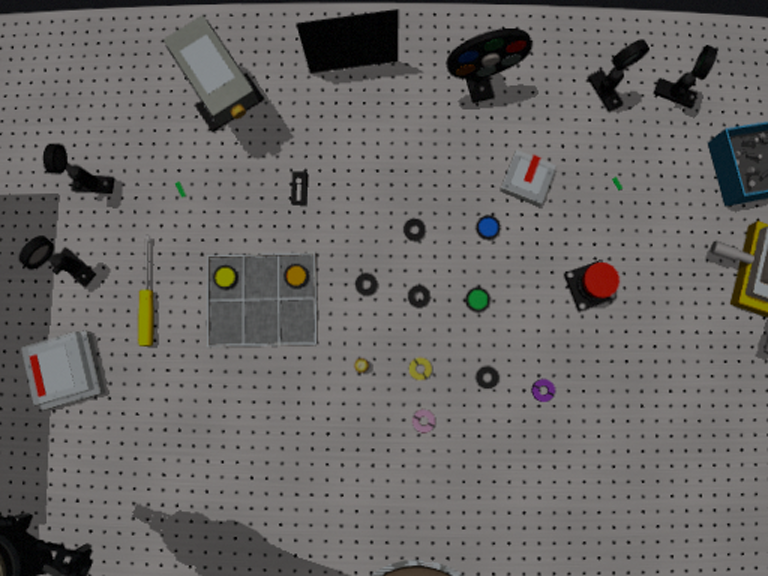

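View pics/scene0.png

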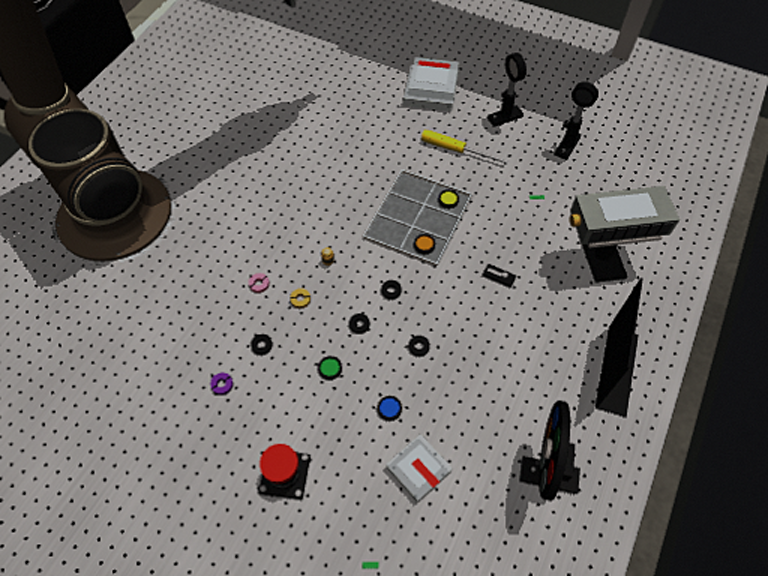

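Top view (x1.5 pixels): four black spacers at (414,229), (366,284), (419,296), (487,377). The brass ring is at (420,369), and its look-alikes are pink (423,421) and purple (543,390). Green filter (477,300), blue filter (488,227); there is no red filter. Red cap on the tube at (600,280), tray at (262,300) with the empty row nearer the robot. I'll measure all of them and check the choice in one close crop.

```bash
cat >> h.py <<'E'
def blob(im,rc,z=5,w=15,thr=45):
    """silhouette centroid of the object near rc -> world at height z, and equivalent diameter mm"""
    s=4; r,c=int(round(rc[0])),int(round(rc[1])); r0,c0=r-w,c-w
    a=im["img"][r0:r+w+1,c0:c+w+1].astype(np.float32)
    bg=np.median(im["img"][r-2*w:r+2*w,c-2*w:c+2*w].reshape(-1,3),0)
    a=cv2.resize(np.abs(a-bg).max(2),None,fx=s,fy=s,interpolation=cv2.INTER_LINEAR)
    m=(a>thr).astype(np.uint8); m=cv2.morphologyEx(m,cv2.MORPH_OPEN,np.ones((11,11)))
    cs,_=cv2.findContours(m,cv2.RETR_EXTERNAL,cv2.CHAIN_APPROX_NONE)
    if not cs: return None
    k=min(cs,key=lambda q:np.hypot(*(q.mean((0,1))-(w+.5)*s))-(cv2.contourArea(q)>400)*30)
    M=cv2.moments(k); u,v=M["m10"]/M["m00"],M["m01"]/M["m00"]
    R,C=r0+(v+.5)/s-.5,c0+(u+.5)/s-.5
    p=atz(im,R,C,z); e=np.linalg.norm(atz(im,R+1,C,z)-p)*np.linalg.norm(atz(im,R,C+1,z)-p)
    return np.round(p[:2],1),round(float(np.sqrt(M["m00"]/s/s*e*4/np.pi)),1)
OBJ=dict(s1=(414,229),s2=(366,284),s3=(419,296),s4=(487,377),brass=(420,369),green=(477,300),blue=(488,227),pink=(423,421),purple=(543,390),obj=(361,366),st1=(225,277),st2=(296,276))
def measure(names=None):
    t=shot("top"); sc=shot("scene"); out={}
    for n,(u,v) in OBJ.items():
        if names and n not in names: continue
        z=8 if n[:2]=="st" else 5
        a=blob(t,(v/1.5-.3,u/1.5-.3),z)
        b=None
        if a: b=blob(sc,proj(sc,[*a[0],z])[0],z)
        print(n,a,b)
    return t,sc
E
python3 - <<'E'
from h import *
t,sc=measure(); print(robot.tip_reach)
save(t,"crop1.png",(140,290,225,375),4)
for im in(t,sc):
    P=cloud(im)
    i=im["img"].astype(int); red=(i[...,0]>120)&(i[...,1]<60)&(i[...,2]<60)
    m=red&(abs(P[...,0]-575)<60)&(abs(P[...,1]+285)<60)&(abs(P[...,2]-75)<6)
    v,u=np.nonzero(m); k,_=cv2.findContours(m.astype(np.uint8),0,1); k=max(k,key=len); e=cv2.fitEllipse(k)
    print("cap",P[m].mean(0),m.sum(),atz(im,v.mean(),u.mean(),75),atz(im,e[0][1],e[0][0],75))
    tray=(P[...,2]>-5)&(P[...,2]<25)
    # tray extents
    w=(i.min(2)>150)
    sel=(P[...,0]>440)&(P[...,0]<640)&(P[...,1]>150)&(P[...,1]<370)
    print("z tbl",np.median(P[(abs(P[...,0]-450)<60)&(abs(P[...,1]+150)<40)][:,2]))
E
```

```text
s1 (array([668.5,  10.9]), 38.5) (array([668.6,  10.6]), 41.4)
s2 (array([573.9,  90.9]), 38.2) (array([573.9,  90.9]), 42.1)
s3 (array([554.6,   2.5]), 37.8) (array([554.6,   2.1]), 41.8)
s4 (array([ 420.9, -111.8]), 37.7) (array([ 420.3, -111.9]), 41.7)
brass (array([433.8,  -1. ]), 36.8) (array([433.6,  -1.4]), 41.6)
green (array([550.3, -95.9]), 42.4) (array([550. , -96.5]), 45.4)
blue (array([ 674.1, -114.5]), 42.6) (array([ 674.2, -114.9]), 44.4)
pink None None
purple (array([ 400.3, -204.5]), 37.9) (array([ 400. , -205.8]), 41.3)
obj (array([433.7,  90.4]), 18.0) (array([435.9,  95.8]), 31.6)
st1 (array([582.5, 329.9]), 45.2) (array([585.4, 330.1]), 56.3)
st2 (array([585.9, 208.8]), 43.6) (array([585.9, 209.9]), 47.7)
11.0
cap [ 576.60094666 -286.81907878   73.1251968 ] 391 [ 576.27927305 -286.20748374   75.        ] [ 576.11021317 -286.19876807   75.        ]
z tbl -1.559855453396267
cap [ 576.93831109 -287.4982226    74.81468786] 479 [ 577.03973132 -287.62195886   75.        ] [ 577.07182431 -287.60895479   75.        ]
z tbl 0.22472381213492554
```

```bash
python3 - <<'E'
from h import *
t=shot("top");save(t,"tray.png",(160,240,130,220),6)
E
```

```text
(no output)
```

View pics/crop1.png

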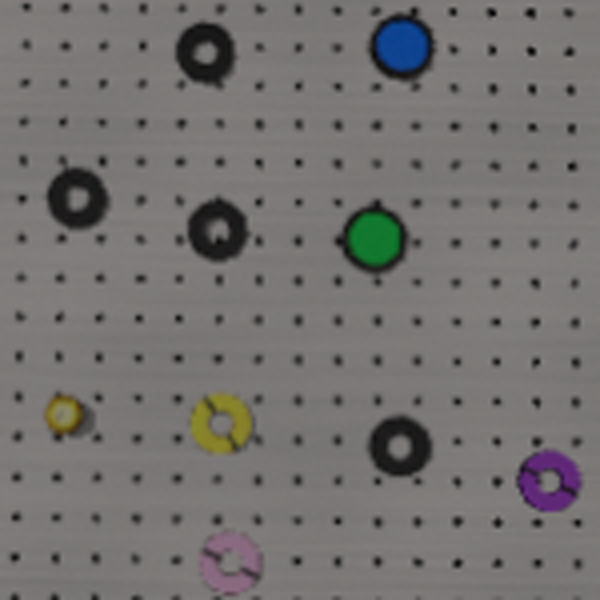

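View pics/tray.png

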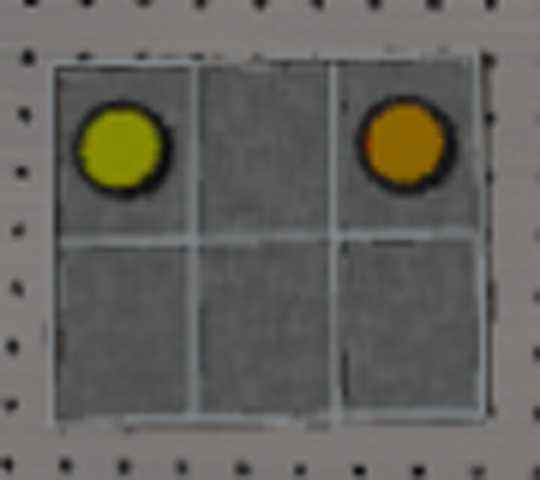

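Crop: four plain black rings at about (205,52), (78,198), (217,230), (400,446). The yellow brass ring with slots is at (221,424), clearly different from pink and purple. Tray crop: ridge crossings at (195,239) and (334,236), and the lower row is empty.

```bash
python3 - <<'E'
from h import *
t=shot("top")
f=lambda u,v,z:atz(t,160+(v+.5)/6-.5,130+(u+.5)/6-.5,z)[:2]
A=f(195,239,7);B=f(334,236,7); c1=[f(u,v,10) for u,v in((55,66),(480,56),(485,414),(57,419))]
print(A,B,np.round(c1,1),np.mean(c1,0),(A+B)/2)
ey=(A-B)/np.linalg.norm(A-B); ee=(c1[0]+c1[3]-c1[1]-c1[2]); ee/=np.linalg.norm(ee); print(ey,ee)
y=ey+ee; y/=np.linalg.norm(y); x=np.array([y[1],-y[0]]); c=((A+B)/2+np.mean(c1,0))/2
for k in(1,0,-1): print(c-37.5*x+60*k*y, c+37.5*x+60*k*y)
for n in("top","scene"):
  im=shot(n)
  print([np.round(atz(im,*d["location"],3)[:2],1).tolist() for d in landmark_of(n,"cell1")])
print({k:np.round(v,3).tolist() for k,v in robot.read_state().items() if k in("ee_pos","contact_force","time_s")})
E
```

```text
[545.08044076 297.62136893] [547.09813214 238.51399671] [[618.1 360.6]
 [624.  178.7]
 [473.1 172.4]
 [468.1 352.6]] [545.84678114 266.07123122] [546.08928645 268.06768282]
[-0.03411616  0.99941787] [-0.03021838  0.99954332]
[506.55740021 325.83213191] [581.51858752 328.24468183]
[508.48744014 265.86318206] [583.44862745 268.27573198]
[510.41748007 205.89423221] [585.37866738 208.30678213]
[[507.4, 195.6], [508.4, 331.5], [510.7, 261.8], [673.4, -116.9]]
[[513.5, 207.0], [517.0, 273.3], [507.3, 329.6], [741.2, 217.3]]
{'time_s': 1.8, 'ee_pos': [198.046, 486.194, 242.282], 'contact_force': [0.076, -0.37, -0.472]}
```

```bash
python3 -m inch '-0.03 -0.03 0 0 0 -0.18 0.0854;-0.06 -0.06 0 0 0 -0.3865 0.0854;-0.06 -0.06 0 0 0 -0.3865 0.0854'
```

```text
time_s: 2.17
ee_pos: [231.5, 406.1, 242.8]
tool_rot: [0.0, 0.001, 1.0, 0.0]
contact_force: [-0.3, 0.8, 0.0]
gripper_width: 0.998
gripper_force: 0.0
```

```bash
python3 -m inch '-0.17 -0.35 0.04 0 0 0 0.0854;-0.17 -0.35 0.04 0 0 0 0.0854;-0.17 -0.35 0.04 0 0 0 0.0854;-0.17 -0.35 0.04 0 0 0 0.0854;-0.17 -0.35 0.04 0 0 0 0.0854;-0.17 -0.35 0.04 0 0 0 0.0854;-0.17 -0.35 0.04 0 0 0 0.0854;-0.17 -0.35 0.04 0 0 0 0.0854;-0.17 -0.35 0.04 0 0 0 0.0854'; python3 -m inch '-0.17 -0.34 0.05 0 0 0 0.0854;-0.17 -0.34 0.05 0 0 0 0.0854;-0.17 -0.34 0.05 0 0 0 0.0854;-0.17 -0.34 0.05 0 0 0 0.0854;-0.17 -0.34 0.05 0 0 0 0.0854;-0.17 -0.34 0.05 0 0 0 0.0854;-0.17 -0.34 0.05 0 0 0 0.0854;-0.17 -0.34 0.05 0 0 0 0.0854;-0.17 -0.34 0.05 0 0 0 0.0854'; python3 -c "
from h import *
import time
for i in range(3): print(robot.read_state()['ee_pos'])"
```

```text
time_s: 3.3
ee_pos: [400.9, 58.7, 202.4]
tool_rot: [-0.0, -0.0, 1.0, 0.0]
contact_force: [0.2, -0.7, 0.9]
gripper_width: 1.002
gripper_force: 0.0
time_s: 4.42
ee_pos: [570.8, -280.1, 153.0]
tool_rot: [0.0, -0.001, 1.0, 0.0]
contact_force: [0.7, -0.7, -0.0]
gripper_width: 1.004
gripper_force: 0.0
[ 570.7703933  -280.1296359   152.98754283]
[ 570.7703933  -280.1296359   152.98754283]
[ 570.7703933  -280.1296359   152.98754283]
```

```bash
python3 -m inch '-0.006 -0.006 0 0 0 0 0.0854;-0.006 -0.006 0.04 0 0 0 0.0854;-0.006 -0.006 0.079 0 0 0 0.0854;-0.006 -0.006 0.079 0 0 0 0.0854;-0.006 -0.006 0.079 0 0 0 0.0854' 30; python3 -m inch '0 0 0 0 0 0 0.05;0 0 0 0 0 0 0.05;0 0 0 0 0 0 0.05;0 0 0 0 0 0 0.05;0 0 0 0 0 0 0.05'
```

```text
time_s: 5.05
ee_pos: [577.5, -288.2, 75.1]
tool_rot: [0.001, -0.0, 1.0, -0.0]
contact_force: [-0.7, 0.1, -0.6]
gripper_width: 1.003
gripper_force: 0.0
time_s: 5.68
ee_pos: [577.7, -288.6, 75.4]
tool_rot: [0.002, 0.0, 1.0, -0.001]
contact_force: [-0.1, 0.6, 5.1]
gripper_width: 0.645
gripper_force: 30.8
```

```bash
python3 -m inch '0 0 -0.01 0 0 0 0.05;0 0 -0.03 0 0 0 0.05;0 0 -0.06 0 0 0 0.05;0.05 0 -0.06 0 0 0 0.05;0.107 0 -0.06 0 0 0 0.05;0.107 0 -0.06 0 0 0 0.05;0.107 0 -0.01 0 0 0 0.05;0.107 0 0.03 0 0 0 0.05;0.107 0 0.055 0 0 0 0.05;0.107 0 0.055 0 0 0 0.05'; python3 - <<'E'
from h import *
t=shot("scene");save(t,"cap1.png",(180,360,80,280),3)
P=cloud(t); i=t["img"].astype(int); m=(i[...,0]>120)&(i[...,1]<60)&(i[...,2]<60)&(P[...,1]<-150)
print(P[m].mean(0),m.sum())
E
```

```text
time_s: 6.92
ee_pos: [469.8, -287.7, 17.3]
tool_rot: [-0.001, 0.0, 1.0, 0.001]
contact_force: [-0.2, 0.4, 0.0]
gripper_width: 0.649
gripper_force: 33.7
[ 563.54882663 -258.35268923   23.930654  ] 354
```

View pics/cap1.png

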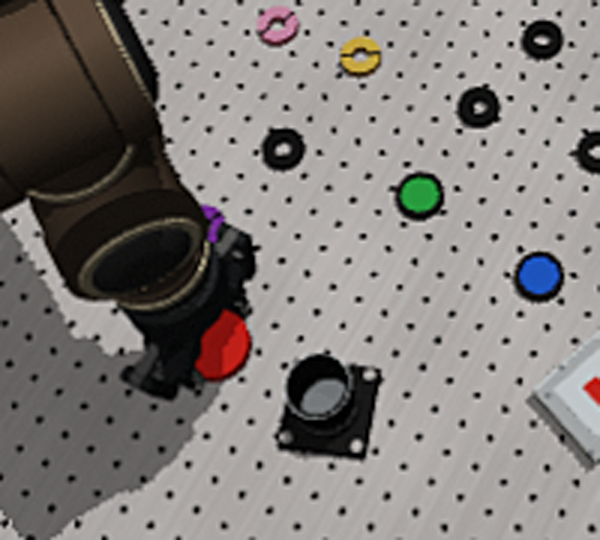

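The cap is in the gripper at about (222,345) and the tube stands open at (320,385), empty. Now I set the cap down.

```bash
python3 -m inch '0 0 0.004 0 0 0 0.05;0 0 0.006 0 0 0 0.05;0 0 0.006 0 0 0 0.05;0 0 0.006 0 0 0 0.05' ; python3 -m inch '0 0 0 0 0 0 0.0854;0 0 0 0 0 0 0.0854;0 0 0 0 0 0 0.0854;0 0 0 0 0 0 0.0854'; python3 -m inch '0 0 -0.06 0 0 0 0.0854;0 0 -0.12 0 0 0 0.0854;0 0 -0.17 0 0 0 0.0854;0 -0.06 -0.17 0 0 0 0.0854;0 -0.12 -0.17 0 0 0 0.0854;0 -0.12 -0.17 0 0 0 0.0854;0 -0.12 -0.17 0 0 0 0.0854'; python3 - <<'E'
from h import *
t,sc=measure(["s1","s2","s3","s4","brass","green","blue"])
for im in(t,sc):
    P=cloud(im); i=im["img"].astype(int)
    m=(i[...,0]>110)&(i[...,1]<60)&(i[...,2]<60)&(P[...,1]<-230)&(abs(P[...,0]-470)<60)
    m=m.astype(np.uint8); k,_=cv2.findContours(m,0,1); k=max(k,key=len); e=cv2.fitEllipse(k); M=cv2.moments(k)
    print("cap",M["m00"],atz(im,M["m01"]/M["m00"],M["m10"]/M["m00"],13),np.median(P[m>0],0))
    # tube rim: dark circle
    v,u=np.nonzero((abs(P[...,2]-72)<6)&(abs(P[...,0]-577)<45)&(abs(P[...,1]+287)<45))
    print("rim",len(v),P[v,u].min(0),P[v,u].max(0),P[v,u].mean(0))
E
```

```text
time_s: 7.48
ee_pos: [471.0, -288.6, 14.4]
tool_rot: [0.002, 0.0, 1.0, -0.001]
contact_force: [-1.6, -0.2, 6.7]
gripper_width: 0.645
gripper_force: 34.6
time_s: 7.98
ee_pos: [469.7, -288.0, 12.2]
tool_rot: [-0.0, 0.0, 1.0, 0.0]
contact_force: [-0.2, 0.6, -0.6]
gripper_width: 1.002
gripper_force: 0.0
time_s: 8.85
ee_pos: [469.4, -408.0, 181.7]
tool_rot: [-0.0, 0.001, 1.0, 0.001]
contact_force: [0.6, 0.5, -0.7]
gripper_width: 1.001
gripper_force: 0.0
s1 (array([668.5,  10.9]), 38.6) (array([668.6,  10.6]), 41.6)
s2 (array([573.9,  90.9]), 38.3) (array([573.9,  90.8]), 42.2)
s3 (array([554.6,   2.5]), 37.8) (array([554.6,   2.1]), 42.0)
s4 (array([ 421. , -111.8]), 37.9) (array([ 420.3, -111.9]), 41.8)
brass (array([433.8,  -1. ]), 36.8) (array([433.6,  -1.5]), 41.9)
green (array([550.3, -95.9]), 42.4) (array([550. , -96.5]), 45.5)
blue (array([ 674.1, -114.5]), 42.5) (array([ 674.3, -115.1]), 44.7)
cap 350.5 [ 469.54541587 -286.71440539   13.        ] [ 469.74463309 -287.23785268   12.33213638]
rim 116 [ 550.75514675 -311.01866515   66.01760936] [ 601.16368835 -261.32736647   74.61528087] [ 575.05825141 -286.47471012   69.20254079]
cap 381.5 [ 470.12026387 -287.88482704   13.        ] [ 470.84404566 -287.74012748   13.71795363]
rim 150 [ 551.16114039 -312.66540563   66.19224403] [ 601.17196694 -263.32190341   75.41633977] [ 575.12907552 -288.31519983   70.49758049]
```

```bash
python3 -m inch '0 0 0.06 0 0 0 0.038;0 0 0.12 0 0 0 0.038;0 0 0.165 0 0 0 0.038;0 0 0.17 0 0 0 0.038;0 0 0.17 0 0 0 0.038;0 0 0.17 0 0 0 0.038'; for i in 1; do python3 -m inch '0 0 0.002 0 0 0 0.038;0 0 0.002 0 0 0 0.038;0 0 0.002 0 0 0 0.038'; python3 -m inch '0 0 0.002 0 0 0 0.038;0 0 0.002 0 0 0 0.038;0 0 0.002 0 0 0 0.038'; python3 -m inch '0 0 0.002 0 0 0 0.038;0 0 0.002 0 0 0 0.038;0 0 0.002 0 0 0 0.038'; done | grep -v -e rot -e time; python3 -m inch '0 0 -0.03 0 0 0 0.06'
```

```text
time_s: 9.7
ee_pos: [470.4, -408.1, 13.7]
tool_rot: [0.001, -0.0, 1.0, -0.001]
contact_force: [-0.3, 0.5, 0.5]
gripper_width: 0.448
gripper_force: 0.0
ee_pos: [469.7, -408.2, 10.5]
contact_force: [0.6, -0.1, 0.2]
gripper_width: 0.444
gripper_force: 0.0
ee_pos: [469.9, -408.3, 9.8]
contact_force: [-2.3, 1.1, 9.8]
gripper_width: 0.449
gripper_force: 4.8
ee_pos: [469.9, -408.3, 9.7]
contact_force: [-7.2, 5.9, 22.8]
gripper_width: 0.445
gripper_force: 11.1
time_s: 10.95
ee_pos: [468.5, -407.2, 35.4]
tool_rot: [-0.001, 0.0, 1.0, 0.001]
contact_force: [-0.4, -0.1, -0.1]
gripper_width: 0.639
gripper_force: 0.0
```

```bash
python3 -m inch '0.01 0.06 -0.03 0 0 0 0.06;0.02 0.12 -0.03 0 0 0 0.06;0.03 0.18 -0.03 0 0 0 0.06;0.04 0.24 -0.03 0 0 0 0.06;0.0493 0.2958 -0.03 0 0 0 0.06;0.0493 0.2958 -0.03 0 0 0 0.06;0.0493 0.2958 0.005 0 0 0 0.06;0.0493 0.2958 0.022 0 0 0 0.06;0.0493 0.2958 0.022 0 0 0 0.06' 40; python3 -m inch '0 0 0 0 0 0 0.03;0 0 0 0 0 0 0.03;0 0 0 0 0 0 0.03;0 0 0 0 0 0 0.03' ; python3 -m inch '0 0 -0.05 0 0 0 0.03;0 0 -0.1 0 0 0 0.03;0 0 -0.1 0 0 0 0.03;0 0 -0.1 0 0 0 0.03'
```

```text
time_s: 12.08
ee_pos: [419.7, -112.7, 13.3]
tool_rot: [-0.001, 0.001, 1.0, 0.0]
contact_force: [0.3, -0.3, -0.6]
gripper_width: 0.703
gripper_force: 0.0
time_s: 12.58
ee_pos: [421.4, -112.8, 15.5]
tool_rot: [0.001, 0.0, 1.0, -0.001]
contact_force: [-1.7, -1.4, 6.3]
gripper_width: 0.413
gripper_force: 40.0
time_s: 13.08
ee_pos: [420.4, -112.2, 114.0]
tool_rot: [0.0, 0.0, 1.0, -0.0]
contact_force: [-0.6, -0.1, -1.1]
gripper_width: 0.41
gripper_force: 40.3
```

```bash
python3 -m inch '-0.04 -0.045 0 0 0 0 0.03;-0.08 -0.09 0 0 0 0 0.03;-0.12 -0.135 0 0 0 0 0.03;-0.1558 -0.1755 0 0 0 0 0.03;-0.1558 -0.1755 0 0 0 0 0.03;-0.1558 -0.1755 0.02 0 0 0 0.03;-0.1558 -0.1755 0.028 0 0 0 0.03;-0.1558 -0.1755 0.0305 0 0 0 0.03;-0.1558 -0.1755 0.0305 0 0 0 0.03;-0.1558 -0.1755 0.0305 0 0 0 0.03';python3 - <<'E'
from h import *
t=shot("scene");save(t,"in1.png",(230,330,120,250),6)
E
```

```text
time_s: 14.32
ee_pos: [576.1, -287.5, 84.2]
tool_rot: [0.0, 0.0, 1.0, 0.0]
contact_force: [-0.6, -0.2, -0.1]
gripper_width: 0.415
gripper_force: 40.3
```

View pics/in1.png

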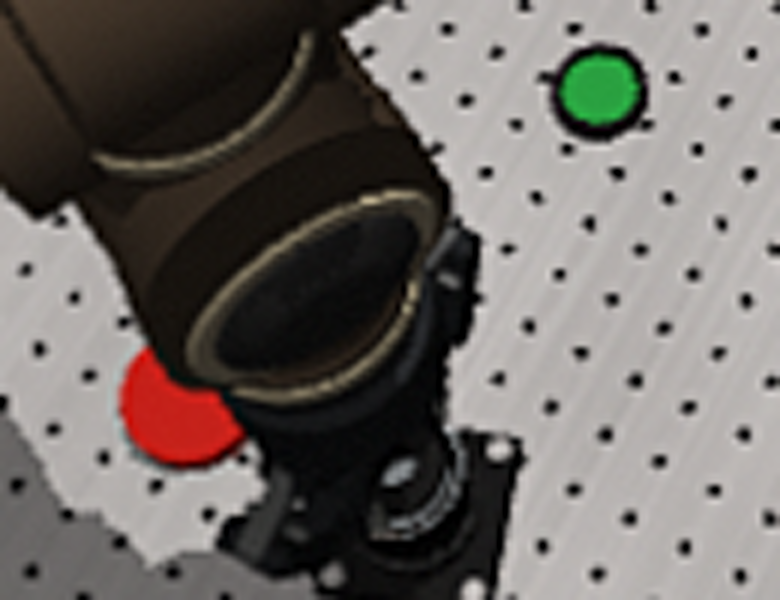

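The ring sits over the mouth at (420,500) with its hole visible. I release it and then check inside the tube.

```bash
python3 -m inch '0 0 0.001 0 0 0 0.045;0 0 0.001 0 0 0 0.06;0 0 0.001 0 0 0 0.06;0 0 -0.06 0 0 0 0.06;0.03 0.04 -0.08 0 0 0 0.06;0.06 0.08 -0.08 0 0 0 0.06;0.09 0.13 -0.08 0 0 0 0.06;0.09 0.13 -0.08 0 0 0 0.06;0.09 0.13 -0.08 0 0 0 0.06'; cat >> h.py <<'E'
def tube(name):
    for n in("top","scene"):
        im=shot(n); P=cloud(im); q=P[(np.hypot(P[...,0]-576.5,P[...,1]+287.5)<19)]
        q=q[(q[:,2]>5)&(q[:,2]<70)]; h=np.histogram(q[:,2],np.arange(8,75,4))
        print(n,len(q),"floor z",np.round(np.percentile(q[:,2],[5,20,40,60]),1))
        if n=="scene" and name: save(im,name,(280,330,160,220),8)
E
python3 - <<'E'
from h import *
tube("t1.png"); measure(["s1","s2","s3","brass","green","blue"])
E
```

```text
time_s: 15.5
ee_pos: [486.7, -157.8, 164.3]
tool_rot: [0.001, -0.0, 1.0, -0.0]
contact_force: [0.5, 0.0, -0.2]
gripper_width: 0.703
gripper_force: 0.0Traceback (most recent call last):
  File "<stdin>", line 2, in <module>
  File "h.py", line 57, in tube
    print(n,len(q),"floor z",np.round(np.percentile(q[:,2],[5,20,40,60]),1))
                                      ~~~~~~~~~~~~~^^^^^^^^^^^^^^^^^^^^^
    return _quantile_unchecked(
        a, q, axis, out, overwrite_input, method, keepdims, weights)
    return _ureduce(a,
                    func=_quantile_ureduce_func,
    ...<5 lines>...
                    overwrite_input=overwrite_input,
                    method=method)
    r = func(a, **kwargs)
    result = _quantile(arr,
                       quantiles=q,
    ...<2 lines>...
                       out=out,
                       weights=wgt)
    slices_having_nans = np.isnan(arr[-1, ...])
                                  ~~~^^^^^^^^^
IndexError: index -1 is out of bounds for axis 0 with size 0
```

```bash
sed -i 's/        print(n,len(q),"floor/        if len(q)<10: print(n,"hidden"); continue\n        print(n,len(q),"floor/' h.py; python3 - <<'E'
from h import *
tube("t1.png"); measure(["s1","s2","s3","brass","green","blue"])
E
```

```text
top hidden
scene 126 floor z [14.  18.5 24.6 25.7]
s1 (array([668.4,  10.7]), 39.0) (array([668.6,  10.5]), 41.8)
s2 (array([573.9,  90.9]), 38.6) (array([573.9,  90.9]), 42.5)
s3 (array([554.6,   2.5]), 38.3) (array([554.6,   2.2]), 42.2)
brass (array([433.6,  -1.2]), 37.4) (array([433.6,  -1.5]), 42.0)
green (array([550.2, -96. ]), 42.8) (array([550. , -96.5]), 45.9)
blue (array([ 674.2, -114.5]), 42.9) (array([ 674.3, -115.1]), 44.9)
```

View pics/t1.png

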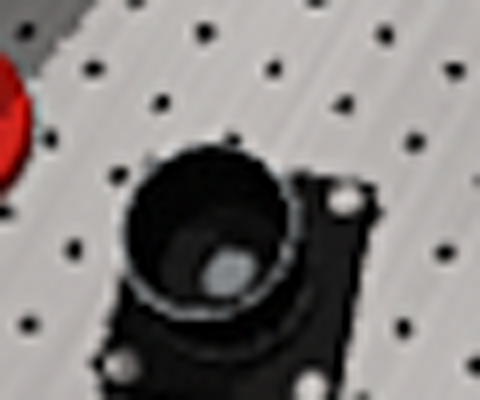

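The spacer lies flat at the bottom: its hole at (232,270) shows the light floor, and its top is at z≈26 as expected. Next is s3.

```bash
python3 -m inch '-0.025 0.055 0.02 0 0 0 0.06;-0.05 0.11 0.04 0 0 0 0.06;-0.0681 0.1597 0.08 0 0 0 0.06;-0.0681 0.1597 0.12 0 0 0 0.06;-0.0681 0.1597 0.1495 0 0 0 0.06;-0.0681 0.1597 0.1495 0 0 0 0.06;-0.0681 0.1597 0.1495 0 0 0 0.06' 40; python3 -m inch '0 0 0 0 0 0 0.03;0 0 0 0 0 0 0.03;0 0 0 0 0 0 0.03;0 0 0 0 0 0 0.03' ; python3 -m inch '0 0 -0.05 0 0 0 0.03;0 0 -0.1 0 0 0 0.03;-0.004 -0.05 -0.1 0 0 0 0.03;-0.008 -0.1 -0.1 0 0 0 0.03;-0.012 -0.15 -0.1 0 0 0 0.03;-0.015 -0.2 -0.1 0 0 0 0.03;-0.0219 -0.25 -0.1 0 0 0 0.03;-0.0219 -0.2897 -0.1 0 0 0 0.03;-0.0219 -0.2897 -0.1 0 0 0 0.03;-0.0219 -0.2897 -0.1 0 0 0 0.03'; python3 -m inch '0 0 0.02 0 0 0 0.03;0 0 0.028 0 0 0 0.03;0 0 0.0315 0 0 0 0.03;0 0 0.0315 0 0 0 0.03;0 0 0.0315 0 0 0 0.03'
```

```text
time_s: 16.62
ee_pos: [555.3, 1.5, 15.3]
tool_rot: [0.001, 0.0, 1.0, -0.0]
contact_force: [0.4, -0.7, 0.2]
gripper_width: 0.701
gripper_force: 0.0
time_s: 17.12
ee_pos: [555.7, 1.6, 16.5]
tool_rot: [0.002, 0.0, 1.0, -0.0]
contact_force: [-1.0, -0.4, 5.9]
gripper_width: 0.412
gripper_force: 39.3
time_s: 18.38
ee_pos: [576.2, -287.7, 114.8]
tool_rot: [0.0, 0.0, 1.0, 0.0]
contact_force: [-0.7, 0.8, -0.5]
gripper_width: 0.408
gripper_force: 40.0
time_s: 19.0
ee_pos: [576.4, -287.6, 83.2]
tool_rot: [0.0, 0.0, 1.0, -0.0]
contact_force: [-0.1, -0.4, 0.0]
gripper_width: 0.407
gripper_force: 40.0
```

```bash
python3 -m inch '0 0 0 0 0 0 0.045;0 0 0 0 0 0 0.06;0 0 0 0 0 0 0.06;0 0 -0.06 0 0 0 0.06;0.03 0.04 -0.081 0 0 0 0.06;0.06 0.08 -0.081 0 0 0 0.06;0.09 0.13 -0.081 0 0 0 0.06;0.09 0.13 -0.081 0 0 0 0.06;0.09 0.13 -0.081 0 0 0 0.06'; python3 - <<'E'
from h import *
tube("t2.png"); measure(["s1","s2","brass","green","blue"])
E
```

```text
time_s: 20.12
ee_pos: [486.7, -157.8, 164.3]
tool_rot: [0.001, -0.0, 1.0, -0.0]
contact_force: [-0.2, -0.1, -0.6]
gripper_width: 0.702
gripper_force: 0.0
top hidden
scene 147 floor z [15.4 27.4 34.1 35.2]
s1 (array([668.4,  10.8]), 39.0) (array([668.6,  10.6]), 41.7)
s2 (array([573.9,  90.9]), 38.7) (array([573.9,  90.9]), 42.5)
brass (array([433.6,  -1.2]), 37.4) (array([433.7,  -1.5]), 42.0)
green (array([550.3, -95.9]), 42.8) (array([550. , -96.5]), 45.9)
blue (array([ 674.2, -114.6]), 43.1) (array([ 674.3, -115.1]), 44.9)
```

Top of stack ≈36 mm, so two spacers are flat. Next is s2.

```bash
python3 -m inch '-0.02 0.055 0.02 0 0 0 0.06;-0.04 0.11 0.04 0 0 0 0.06;-0.06 0.165 0.06 0 0 0 0.06;-0.08 0.22 0.08 0 0 0 0.06;-0.0874 0.2483 0.1 0 0 0 0.06;-0.0874 0.2483 0.13 0 0 0 0.06;-0.0874 0.2483 0.1495 0 0 0 0.06;-0.0874 0.2483 0.1495 0 0 0 0.06;-0.0874 0.2483 0.1495 0 0 0 0.06' 40; python3 -m inch '0 0 0 0 0 0 0.03;0 0 0 0 0 0 0.03;0 0 0 0 0 0 0.03;0 0 0 0 0 0 0.03' ; python3 -m inch '0 0 -0.05 0 0 0 0.03;0 0 -0.1 0 0 0 0.03;0 -0.05 -0.1 0 0 0 0.03;0 -0.1 -0.1 0 0 0 0.03;0 -0.15 -0.1 0 0 0 0.03;0 -0.2 -0.1 0 0 0 0.03;0 -0.2 -0.1 0 0 0 0.03'; python3 -m inch '-0.0026 -0.06 0 0 0 0 0.03;-0.0026 -0.12 0 0 0 0 0.03;-0.0026 -0.1783 0 0 0 0 0.03;-0.0026 -0.1783 0 0 0 0 0.03;-0.0026 -0.1783 0 0 0 0 0.03;-0.0026 -0.1783 0.02 0 0 0 0.03;-0.0026 -0.1783 0.028 0 0 0 0.03;-0.0026 -0.1783 0.0315 0 0 0 0.03;-0.0026 -0.1783 0.0315 0 0 0 0.03;-0.0026 -0.1783 0.0315 0 0 0 0.03'
```

```text
time_s: 21.45
ee_pos: [574.5, 90.2, 14.8]
tool_rot: [0.0, 0.0, 1.0, 0.0]
contact_force: [-0.3, 0.3, 0.9]
gripper_width: 0.707
gripper_force: 0.0
time_s: 21.95
ee_pos: [574.7, 90.4, 15.8]
tool_rot: [0.001, 0.0, 1.0, -0.0]
contact_force: [-0.9, -0.5, 5.9]
gripper_width: 0.416
gripper_force: 39.8
time_s: 22.82
ee_pos: [573.5, -112.6, 114.4]
tool_rot: [0.0, 0.003, 1.0, -0.0]
contact_force: [-0.2, 0.4, -0.6]
gripper_width: 0.408
gripper_force: 40.2
time_s: 24.08
ee_pos: [576.4, -287.5, 83.2]
tool_rot: [0.0, -0.0, 1.0, 0.0]
contact_force: [1.1, -0.2, -0.3]
gripper_width: 0.407
gripper_force: 40.3
```

```bash
python3 -m inch '0 0 0 0 0 0 0.045;0 0 0 0 0 0 0.06;0 0 0 0 0 0 0.06;0 0 -0.06 0 0 0 0.06;0.03 0.04 -0.081 0 0 0 0.06;0.06 0.08 -0.081 0 0 0 0.06;0.09 0.13 -0.081 0 0 0 0.06;0.09 0.13 -0.081 0 0 0 0.06;0.09 0.13 -0.081 0 0 0 0.06'; python3 - <<'E'
from h import *
tube("t3.png"); measure(["s1","brass","green","blue"])
E
```

```text
time_s: 25.2
ee_pos: [486.7, -157.8, 164.3]
tool_rot: [0.001, -0.0, 1.0, -0.0]
contact_force: [0.1, -0.3, -0.4]
gripper_width: 0.701
gripper_force: 0.0
top hidden
scene 176 floor z [17.2 41.2 44.4 45.6]
s1 (array([668.4,  10.8]), 39.0) (array([668.6,  10.6]), 41.7)
brass (array([433.6,  -1.2]), 37.4) (array([433.7,  -1.5]), 42.0)
green (array([550.2, -95.9]), 42.8) (array([550. , -96.5]), 45.9)
blue (array([ 674.2, -114.6]), 43.1) (array([ 674.3, -115.1]), 44.9)
```

```bash
python3 -m inch '-0.04 0.04 0 0 0 0 0.06;-0.08 0.08 0.01 0 0 0 0.06;-0.12 0.12 0.03 0 0 0 0.06;-0.16 0.155 0.06 0 0 0 0.06;-0.182 0.1682 0.09 0 0 0 0.06;-0.182 0.1682 0.13 0 0 0 0.06;-0.182 0.1682 0.1495 0 0 0 0.06;-0.182 0.1682 0.1495 0 0 0 0.06;-0.182 0.1682 0.1495 0 0 0 0.06' 40; python3 -m inch '0 0 0 0 0 0 0.03;0 0 0 0 0 0 0.03;0 0 0 0 0 0 0.03;0 0 0 0 0 0 0.03' ; python3 -m inch '0 0 -0.05 0 0 0 0.03;0 0 -0.1 0 0 0 0.03;0.016 -0.05 -0.1 0 0 0 0.03;0.032 -0.1 -0.1 0 0 0 0.03;0.048 -0.15 -0.1 0 0 0 0.03;0.06 -0.2 -0.1 0 0 0 0.03;0.06 -0.2 -0.1 0 0 0 0.03'; python3 -m inch '0.015 -0.05 0 0 0 0 0.03;0.032 -0.0982 0 0 0 0 0.03;0.032 -0.0982 0 0 0 0 0.03;0.032 -0.0982 0 0 0 0 0.03;0.032 -0.0982 0.02 0 0 0 0.03;0.032 -0.0982 0.028 0 0 0 0.03;0.032 -0.0982 0.0315 0 0 0 0.03;0.032 -0.0982 0.0315 0 0 0 0.03;0.032 -0.0982 0.0315 0 0 0 0.03'
```

```text
time_s: 26.52
ee_pos: [669.2, 9.9, 15.0]
tool_rot: [0.0, 0.0, 1.0, 0.0]
contact_force: [0.4, -0.5, 0.8]
gripper_width: 0.701
gripper_force: 0.0
time_s: 27.02
ee_pos: [669.4, 10.2, 16.2]
tool_rot: [0.002, 0.0, 1.0, -0.0]
contact_force: [-0.7, -0.5, 6.2]
gripper_width: 0.412
gripper_force: 39.7
time_s: 27.9
ee_pos: [607.3, -192.9, 114.7]
tool_rot: [0.0, 0.003, 1.0, -0.0]
contact_force: [-0.3, -1.1, -0.8]
gripper_width: 0.414
gripper_force: 40.1
time_s: 29.02
ee_pos: [576.6, -287.5, 83.1]
tool_rot: [0.0, -0.0, 1.0, 0.0]
contact_force: [0.9, 0.5, -0.9]
gripper_width: 0.409
gripper_force: 40.2
```

```bash
python3 -m inch '0 0 0 0 0 0 0.045;0 0 0 0 0 0 0.06;0 0 0 0 0 0 0.06;0 0 -0.06 0 0 0 0.06;0.03 0.04 -0.081 0 0 0 0.06;0.06 0.08 -0.081 0 0 0 0.06;0.09 0.13 -0.081 0 0 0 0.06;0.09 0.13 -0.081 0 0 0 0.06;0.09 0.13 -0.081 0 0 0 0.06'; python3 - <<'E'
from h import *
tube("t4.png"); measure(["brass","green","blue"])
E
```

```text
time_s: 30.15
ee_pos: [486.7, -157.8, 164.3]
tool_rot: [0.001, -0.0, 1.0, -0.0]
contact_force: [0.1, -0.4, -0.3]
gripper_width: 0.706
gripper_force: 0.0
top hidden
scene 197 floor z [25.7 51.3 54.7 56. ]
brass (array([433.6,  -1.2]), 37.3) (array([433.7,  -1.5]), 42.0)
green (array([550.2, -95.9]), 42.8) (array([550. , -96.5]), 45.9)
blue (array([ 674.3, -114.6]), 43.1) (array([ 674.3, -115.1]), 44.8)
```

View pics/t4.png

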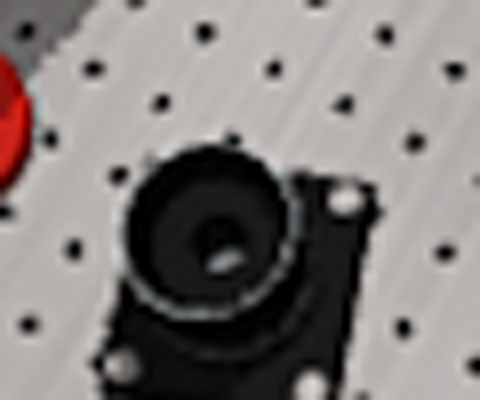

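Four spacers lie flat: top at ≈56 and a concentric hole at (225,250). Now the brass ring.

```bash
python3 -m inch '0.02 0.055 0.02 0 0 0 0.06;0.035 0.105 0.04 0 0 0 0.06;0.0528 0.1561 0.08 0 0 0 0.06;0.0528 0.1561 0.12 0 0 0 0.06;0.0528 0.1561 0.1495 0 0 0 0.06;0.0528 0.1561 0.1495 0 0 0 0.06;0.0528 0.1561 0.1495 0 0 0 0.06' 45; python3 -m inch '0 0 0 0 0 0 0.03;0 0 0 0 0 0 0.03;0 0 0 0 0 0 0.03;0 0 0 0 0 0 0.03' ; python3 -m inch '0 0 -0.05 0 0 0 0.03;0 0 -0.1 0 0 0 0.03;-0.025 -0.05 -0.1 0 0 0 0.03;-0.05 -0.1 -0.1 0 0 0 0.03;-0.075 -0.15 -0.1 0 0 0 0.03;-0.1 -0.2 -0.1 0 0 0 0.03;-0.1 -0.2 -0.1 0 0 0 0.03'; python3 -m inch '-0.02 -0.045 0 0 0 0 0.03;-0.0428 -0.0861 0 0 0 0 0.03;-0.0428 -0.0861 0 0 0 0 0.03;-0.0428 -0.0861 0 0 0 0 0.03;-0.0428 -0.0861 0.02 0 0 0 0.03;-0.0428 -0.0861 0.028 0 0 0 0.03;-0.0428 -0.0861 0.0315 0 0 0 0.03;-0.0428 -0.0861 0.0315 0 0 0 0.03;-0.0428 -0.0861 0.0315 0 0 0 0.03'
```

```text
time_s: 31.22
ee_pos: [434.5, -2.0, 15.2]
tool_rot: [0.0, 0.001, 1.0, -0.0]
contact_force: [-0.6, -0.2, -0.7]
gripper_width: 0.7
gripper_force: 0.0
time_s: 31.72
ee_pos: [434.9, -1.9, 16.0]
tool_rot: [0.002, 0.0, 1.0, -0.0]
contact_force: [-0.9, -0.4, 5.3]
gripper_width: 0.409
gripper_force: 44.2
time_s: 32.6
ee_pos: [534.9, -205.0, 114.4]
tool_rot: [0.001, 0.002, 1.0, -0.0]
contact_force: [0.5, 0.7, -0.3]
gripper_width: 0.408
gripper_force: 45.3
time_s: 33.72
ee_pos: [576.2, -287.6, 83.1]
tool_rot: [0.0, 0.0, 1.0, 0.0]
contact_force: [-0.1, -0.2, -0.4]
gripper_width: 0.41
gripper_force: 45.4
```

```bash
python3 -m inch '0 0 0 0 0 0 0.045;0 0 0 0 0 0 0.06;0 0 0 0 0 0 0.06;0 0 -0.06 0 0 0 0.06;0.03 0.04 -0.081 0 0 0 0.06;0.06 0.08 -0.081 0 0 0 0.06;0.09 0.13 -0.081 0 0 0 0.0854;0.09 0.13 -0.081 0 0 0 0.0854;0.09 0.13 -0.081 0 0 0 0.0854'; python3 - <<'E'
from h import *
tube("t5.png"); measure(["green","blue"])
im=shot("scene"); P=cloud(im); i=im["img"].astype(int)
m=((i[...,0]>110)&(i[...,1]<60)&(i[...,2]<60)&(P[...,1]<-230)&(abs(P[...,0]-470)<60)).astype(np.uint8); M=cv2.moments(m,True)
print("cap",M["m00"],atz(im,M["m01"]/M["m00"],M["m10"]/M["m00"],13))
E
```

```text
time_s: 34.85
ee_pos: [486.7, -157.8, 164.3]
tool_rot: [0.001, -0.0, 1.0, -0.0]
contact_force: [1.4, -0.4, 0.3]
gripper_width: 1.003
gripper_force: 0.0
top hidden
scene 223 floor z [38.5 61.8 64.6 65.6]
green (array([550.2, -96. ]), 42.8) (array([550. , -96.6]), 45.8)
blue (array([ 674.2, -114.6]), 43.0) (array([ 674.3, -115.1]), 44.8)
cap 423.0 [ 470.04304627 -287.75037482   13.        ]
```

View pics/t5.png

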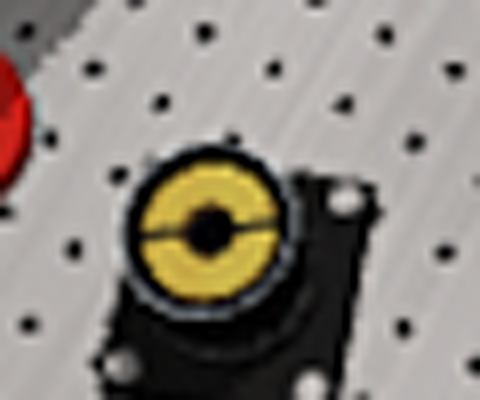

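Brass is on top, flat and centred at (210,230), top at ≈66. Now I fetch the cap.

```bash
python3 -m inch '0.0165 -0.06 0 0 0 0 0.0854;0.0165 -0.12 0.02 0 0 0 0.0854;0.0165 -0.1303 0.06 0 0 0 0.0854;0.0165 -0.1303 0.11 0 0 0 0.0854;0.0165 -0.1303 0.14 0 0 0 0.0854;0.0165 -0.1303 0.1515 0 0 0 0.0854;0.0165 -0.1303 0.1515 0 0 0 0.0854;0.0165 -0.1303 0.1515 0 0 0 0.0854' 35; python3 -m inch '0 0 0 0 0 0 0.05;0 0 0 0 0 0 0.05;0 0 0 0 0 0 0.05;0 0 0 0 0 0 0.05' ; python3 -m inch '0 0 -0.05 0 0 0 0.05;0 0 -0.09 0 0 0 0.05;-0.05 0 -0.09 0 0 0 0.05;-0.1068 0.0003 -0.09 0 0 0 0.05;-0.1068 0.0003 -0.09 0 0 0 0.05;-0.1068 0.0003 -0.09 0 0 0 0.05;-0.1068 0.0003 -0.08 0 0 0 0.05;-0.1068 0.0003 -0.075 0 0 0 0.05;-0.1068 0.0003 -0.075 0 0 0 0.05'
```

```text
time_s: 36.1
ee_pos: [470.8, -288.7, 13.8]
tool_rot: [0.001, 0.0, 1.0, -0.001]
contact_force: [0.8, -1.2, 0.3]
gripper_width: 1.003
gripper_force: 0.0
time_s: 36.6
ee_pos: [470.4, -288.4, 13.7]
tool_rot: [0.001, 0.0, 1.0, -0.001]
contact_force: [-1.2, 1.0, 4.9]
gripper_width: 0.646
gripper_force: 36.3
time_s: 37.72
ee_pos: [575.5, -287.7, 86.8]
tool_rot: [-0.001, 0.0, 1.0, 0.0]
contact_force: [0.8, -0.6, 0.1]
gripper_width: 0.648
gripper_force: 37.7
```

```bash
python3 -m inch '0 0 0.003 0 0 0 0.05;0 0 0.005 0 0 0 0.05;0 0 0.007 0 0 0 0.05;0 0 0.007 0 0 0 0.05' ; python3 -m inch '0 0 0.003 0 0 0 0.05;0 0 0.005 0 0 0 0.05;0 0 0.007 0 0 0 0.05;0 0 0.007 0 0 0 0.05;0 0 0.007 0 0 0 0.05'
```

```text
time_s: 38.22
ee_pos: [576.5, -287.7, 80.1]
tool_rot: [-0.0, 0.0, 1.0, 0.0]
contact_force: [-0.1, 0.7, -0.8]
gripper_width: 0.645
gripper_force: 37.7
time_s: 38.85
ee_pos: [577.1, -288.1, 74.6]
tool_rot: [0.001, 0.0, 1.0, -0.0]
contact_force: [-2.1, 0.3, 5.8]
gripper_width: 0.645
gripper_force: 38.3
```

```bash
python3 -m inch '0 0 0 0 0 0 0.0854;0 0 0 0 0 0 0.0854;0 0 0 0 0 0 0.0854;0 0 -0.05 0 0 0 0.0854;0 0 -0.09 0 0 0 0.0854;0.05 0.05 -0.09 0 0 0 0.0854;0.09 0.10 -0.09 0 0 0 0.0854;0.09 0.13 -0.09 0 0 0 0.0854;0.09 0.13 -0.09 0 0 0 0.0854'; python3 - <<'E'
from h import *
im=shot("scene"); P=cloud(im); i=im["img"].astype(int); save(im,"cap2.png",(260,350,140,240),6)
m=((i[...,0]>110)&(i[...,1]<60)&(i[...,2]<60)&(P[...,1]<-230)&(abs(P[...,0]-577)<60)&(P[...,2]>60))
v,u=np.nonzero(m); print("cap",len(v),atz(im,v.mean(),u.mean(),75)); q=P[m]
k=np.linalg.lstsq(np.c_[q[:,:2]-q[:,:2].mean(0),np.ones(len(q))],q[:,2],rcond=None)[0]; print("plane",k)
measure(["green","blue"])
E
```

```text
time_s: 39.98
ee_pos: [485.9, -156.0, 163.8]
tool_rot: [0.0, -0.001, 1.0, 0.0]
contact_force: [1.1, -0.5, 0.2]
gripper_width: 0.998
gripper_force: 0.0
cap 490 [ 577.45800976 -287.45043539   75.        ]
plane [-1.38103595e-02 -8.20892825e-03  7.48835874e+01]
green (array([550.3, -95.9]), 42.8) (array([550. , -96.5]), 45.9)
blue (array([ 674.2, -114.6]), 43.0) (array([ 674.3, -115.1]), 44.8)
```

View pics/cap2.png

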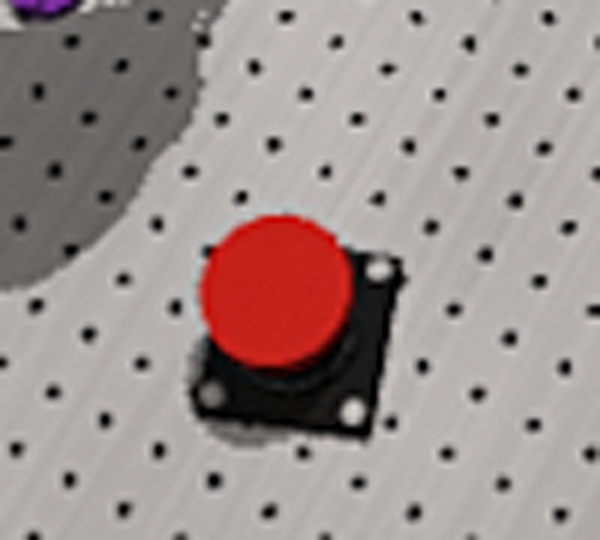

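The cap is fully on: top plane at z≈74.9 and level, centred at (277,290). Next are the filters. I turn the tool 90° to grip along tray x.

```bash
python3 -m inch '-0.02 0.02 0.01 0 0 0.1745 0.065;-0.04 0.04 0.02 0 0 0.349 0.065;-0.0633 0.0613 0.03 0 0 0.5235 0.065;-0.0633 0.0613 0.05 0 0 0.698 0.065;-0.0633 0.0613 0.05 0 0 0.8725 0.065;-0.0633 0.0613 0.05 0 0 1.047 0.065;-0.0633 0.0613 0.05 0 0 1.2215 0.065;-0.0633 0.0613 0.05 0 0 1.396 0.065;-0.0633 0.0613 0.05 0 0 1.5708 0.065;-0.0633 0.0613 0.05 0 0 1.5708 0.065' 35; python3 -m inch '0 0 0.04 0 0 0 0.065;0 0 0.08 0 0 0 0.065;0 0 0.0975 0 0 0 0.065;0 0 0.0975 0 0 0 0.065;0 0 0.0975 0 0 0 0.065'
```

```text
time_s: 41.38
ee_pos: [550.4, -97.5, 112.8]
tool_rot: [-0.0, 0.707, 0.707, -0.0]
contact_force: [-0.8, 0.2, -0.3]
gripper_width: 0.759
gripper_force: 0.0
time_s: 42.0
ee_pos: [551.1, -96.8, 17.2]
tool_rot: [0.001, 0.707, 0.707, 0.001]
contact_force: [-0.3, 0.8, 0.8]
gripper_width: 0.762
gripper_force: 0.0
```

```bash
python3 -m inch '0 0 0 0 0 0 0.035;0 0 0 0 0 0 0.035;0 0 0 0 0 0 0.035;0 0 0 0 0 0 0.035;0 0 -0.04 0 0 0 0.035;0 0 -0.08 0 0 0 0.035;0 0 -0.08 0 0 0 0.035' 35; python3 -m inch '0.055 -0.006 0 0 0 0 0.035;0.11 -0.012 0 0 0 0 0.035;0.165 -0.018 0 0 0 0 0.035;0.22 -0.024 0 0 0 0 0.035;0.275 -0.03 0 0 0 0 0.035;0.33 -0.036 0 0 0 0 0.035;0.3629 -0.0416 0 0 0 0 0.035;0.3629 -0.0416 0 0 0 0 0.035;0.3629 -0.0416 0 0 0 0 0.035'; python3 -m inch '0 0 0.04 0 0 0 0.035;0 0 0.07 0 0 0 0.035;0 0 0.0755 0 0 0 0.035;0 0 0.0755 0 0 0 0.035;0 0 0.0755 0 0 0 0.035'
```

```text
time_s: 42.88
ee_pos: [552.5, -96.9, 100.2]
tool_rot: [0.003, 0.707, 0.707, 0.002]
contact_force: [1.1, -0.0, -0.7]
gripper_width: 0.457
gripper_force: 35.2
time_s: 44.0
ee_pos: [508.1, 266.0, 95.3]
tool_rot: [0.0, 0.707, 0.707, -0.0]
contact_force: [0.4, -0.3, -0.3]
gripper_width: 0.452
gripper_force: 35.2
time_s: 44.62
ee_pos: [509.4, 266.4, 21.7]
tool_rot: [0.0, 0.707, 0.707, 0.001]
contact_force: [-0.3, 0.1, 0.5]
gripper_width: 0.453
gripper_force: 56.7
```

```bash
python3 -m inch '0 0 0.0012 0 0 0 0.035;0 0 0.0012 0 0 0 0.035;0 0 0.0012 0 0 0 0.035';  python3 -m inch '0 0 0 0 0 0 0.046;0 0 0 0 0 0 0.046;0 0 0 0 0 0 0.046;0 0 -0.02 0 0 0 0.05;0 0 -0.06 0 0 0 0.065;-0.05 0 -0.08 0 0 0 0.065;-0.11 0 -0.08 0 0 0 0.065;-0.17 0 -0.08 0 0 0 0.065;-0.17 0 -0.08 0 0 0 0.065;-0.17 0 -0.08 0 0 0 0.065'; python3 - <<'E'
from h import *
for n in("top","scene"):
    im=shot(n); print(n,"green",blob(im,proj(im,[508.5,266.5,8])[0],8)); 
    if n=="top": save(im,"tr1.png",(160,240,130,220),6)
measure(["blue"])
E
```

```text
time_s: 45.0
ee_pos: [508.5, 266.5, 19.3]
tool_rot: [0.0, 0.707, 0.707, 0.0]
contact_force: [0.1, -0.8, -0.0]
gripper_width: 0.454
gripper_force: 56.7
time_s: 46.25
ee_pos: [508.5, 96.4, 99.2]
tool_rot: [-0.0, 0.708, 0.707, 0.0]
contact_force: [0.2, -0.0, -0.4]
gripper_width: 0.765
gripper_force: 0.0
top green (array([507.2, 266.7]), 40.8)
scene green (array([507.2, 267.9]), 46.4)
blue (array([ 674.2, -114.6]), 43.2) (array([ 674.3, -115.1]), 44.7)
```

View pics/tr1.png

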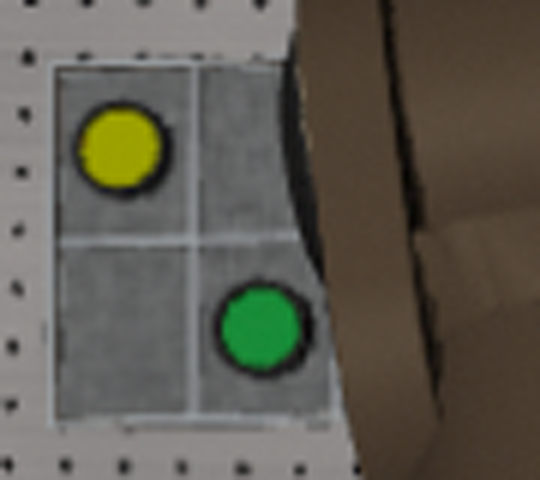

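Green sits centred in the middle empty cell: centre (263,328) against a cell centre of about (264,327). Now blue goes to the neighbouring cell.

```bash
python3 -m inch '-0.04 0.032 0 0 0 0 0.056;-0.08 0.064 0 0 0 0 0.056;-0.12 0.096 0 0 0 0 0.056;-0.16 0.128 0 0 0 0 0.056;-0.2114 0.1657 0 0 0 0 0.056;-0.2114 0.1657 0 0 0 0 0.056;-0.2114 0.1657 0.05 0 0 0 0.056;-0.2114 0.1657 0.0833 0 0 0 0.056;-0.2114 0.1657 0.0833 0 0 0 0.056;-0.2114 0.1657 0.0833 0 0 0 0.056' 35;  python3 -m inch '0 0 0 0 0 0 0.035;0 0 0 0 0 0 0.035;0 0 0 0 0 0 0.035;0 0 0 0 0 0 0.035;0 0 -0.04 0 0 0 0.035;0 0 -0.08 0 0 0 0.035;0 0 -0.08 0 0 0 0.035;0 0 -0.08 0 0 0 0.035'
```

```text
time_s: 47.7
ee_pos: [674.7, -114.0, 17.3]
tool_rot: [0.001, 0.707, 0.707, 0.0]
contact_force: [1.4, -0.6, 0.6]
gripper_width: 0.659
gripper_force: 0.0
time_s: 48.7
ee_pos: [674.3, -115.0, 96.7]
tool_rot: [0.001, 0.707, 0.707, 0.0]
contact_force: [0.2, 0.6, -1.0]
gripper_width: 0.411
gripper_force: 0.0
```

The grip came up empty (opening at 35 mm, no force), so I look again.

```bash
python3 -m inch '0.06 -0.03 0 0 0 0 0.056;0.12 -0.06 0 0 0 0 0.056;0.18 -0.09 0 0 0 0 0.056;0.18 -0.09 0 0 0 0 0.056;0.18 -0.09 0 0 0 0 0.056'; python3 - <<'E'
from h import *
for n in("top","scene"):
    im=shot(n); i=im["img"].astype(int); m=((i[...,2]>120)&(i[...,0]<70)&(i[...,1]<110)).astype(np.uint8)
    k,_,s,c=cv2.connectedComponentsWithStats(m)
    for j in range(1,k):
        if s[j,4]>40: print(n,s[j,4],c[j],atz(im,c[j][1],c[j][0],10), P[0] if 0 else np.median(cloud(im)[m*0+ (_==j)>0],0))
    if n=="scene": save(im,"blue.png",(200,320,180,330),5)
E
```

```text
time_s: 49.32
ee_pos: [583.6, 65.5, 95.2]
tool_rot: [-0.0, 0.707, 0.708, -0.0]
contact_force: [0.0, -0.2, 0.8]
gripper_width: 0.654
gripper_force: 0.0
top 120 [325.075      149.40833333] [ 677.934519   -113.84934552   10.        ] [ 678.80752056 -114.3355871     6.69840877]
scene 119 [260.70588235 272.09243697] [ 678.78831029 -115.11528549   10.        ] [ 678.84299987 -114.27361011    7.80318508]
```

View pics/blue.png

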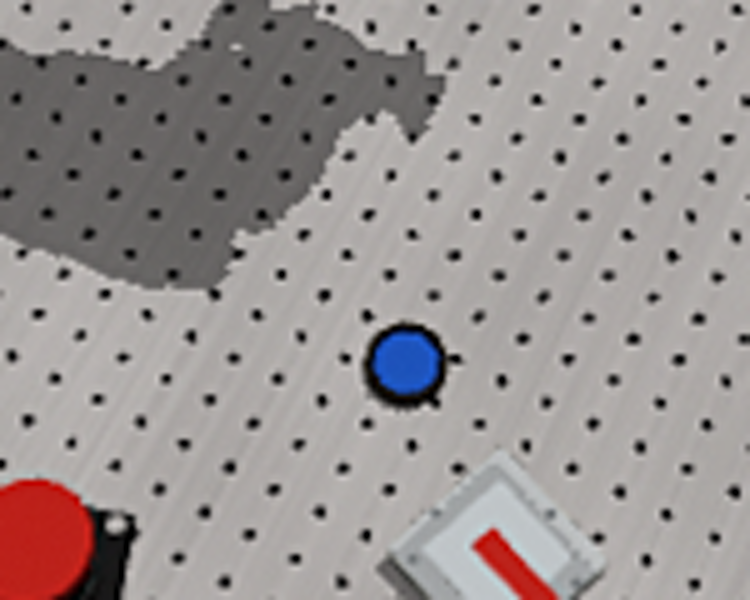

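The grip slackened and blue is back on the table, flat, shifted about 4 mm. I take it again a little deeper.

```bash
python3 - <<'E'
from h import *
for n in("top","scene"):
    im=shot(n); print(blob(im,proj(im,[678.4,-114.5,5])[0],5))
E
python3 -m inch '-0.055 0.029 0 0 0 0 0.058;-0.11 0.058 0 0 0 0 0.058;-0.1799 0.0942 0 0 0 0 0.058;-0.1799 0.0942 0 0 0 0 0.058;-0.1799 0.0942 0 0 0 0 0.058' 50
```

```text
(array([ 678.1, -114.5]), 43.4)
(array([ 678.7, -115.2]), 45.0)
time_s: 50.15
ee_pos: [678.2, -116.9, 94.9]
tool_rot: [-0.001, 0.708, 0.706, -0.0]
contact_force: [0.1, 0.6, -0.2]
gripper_width: 0.674
gripper_force: 0.0
```

```bash
python3 -m inch '0 0 0.05 0 0 0 0.058;0 0 0.0805 0 0 0 0.058;0 0 0.0805 0 0 0 0.058;0 0 0.0805 0 0 0 0.035;0 0 0.0805 0 0 0 0.035;0 0 0.0805 0 0 0 0.035;0 0 0.0805 0 0 0 0.035;0 0 0.04 0 0 0 0.035;0 0 0 0 0 0 0.035;0 0 0 0 0 0 0.035'
```

```text
time_s: 51.4
ee_pos: [680.6, -115.4, 100.6]
tool_rot: [0.003, 0.707, 0.707, 0.002]
contact_force: [0.2, -0.2, 0.8]
gripper_width: 0.447
gripper_force: 50.1
```

```bash
python3 -m inch '0.045 -0.024 0 0 0 0 0.035;0.09 -0.048 0 0 0 0 0.035;0.135 -0.072 0 0 0 0 0.035;0.18 -0.096 0 0 0 0 0.035;0.23 -0.12 0 0 0 0 0.035;0.28 -0.144 0 0 0 0 0.035;0.3213 -0.168 0 0 0 0 0.035;0.3213 -0.168 0 0 0 0 0.035;0.3213 -0.168 0 0 0 0 0.035;0.3213 -0.168 0 0 0 0 0.035'; python3 -m inch '0 0 0.04 0 0 0 0.035;0 0 0.07 0 0 0 0.035;0 0 0.0755 0 0 0 0.035;0 0 0.0772 0 0 0 0.035;0 0 0.0772 0 0 0 0.035;0 0 0.0772 0 0 0 0.035'
```

```text
time_s: 52.65
ee_pos: [510.8, 205.4, 95.6]
tool_rot: [0.0, 0.708, 0.706, -0.0]
contact_force: [-0.3, -0.3, -0.7]
gripper_width: 0.448
gripper_force: 50.2
time_s: 53.4
ee_pos: [510.4, 205.3, 19.9]
tool_rot: [-0.0, 0.708, 0.706, -0.0]
contact_force: [-3.7, -1.1, 8.8]
gripper_width: 0.442
gripper_force: 65.8
```

```bash
python3 -m inch '0 0 -0.0008 0 0 0 0.046;0 0 -0.0008 0 0 0 0.046;0 0 -0.0008 0 0 0 0.046;0 0 -0.02 0 0 0 0.05;0 0 -0.06 0 0 0 0.065;0 -0.05 -0.1 0 0 0 0.065;-0.06 -0.1 -0.1 0 0 0 0.065;-0.12 -0.13 -0.1 0 0 0 0.065;-0.18 -0.15 -0.1 0 0 0 0.065;-0.18 -0.15 -0.1 0 0 0 0.065'; python3 - <<'E'
from h import *
for n in("top","scene"):
    im=shot(n); 
    print(n,[blob(im,proj(im,[*p,8])[0],8) for p in((508.5,266.5),(510.4,206.5),(583.4,329),(586,209))])
    if n=="top": save(im,"fin.png",(110,300,120,450),2.4)
E
```

```text
time_s: 54.65
ee_pos: [358.6, 24.5, 118.7]
tool_rot: [0.0, 0.708, 0.706, -0.0]
contact_force: [1.1, 0.0, 0.6]
gripper_width: 0.758
gripper_force: 0.0
top [(array([507.3, 266.7]), 41.0), (array([509.8, 204.3]), 42.8), (array([582.4, 330.1]), 46.0), (array([585.9, 208.9]), 43.8)]
scene [(array([507.1, 268.1]), 47.6), (array([512.1, 207.8]), 61.4), (array([583.2, 331.8]), 69.7), (array([585.8, 210.1]), 50.0)]
```

View pics/fin.png

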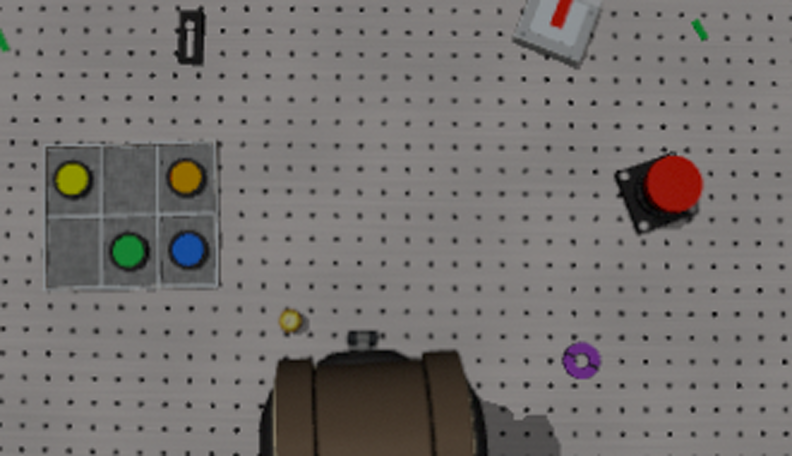

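```bash
python3 - <<'E'
from h import *
import colorsys
for n in("top","scene"):
    im=shot(n); h=cv2.cvtColor(im["img"],cv2.COLOR_RGB2HSV)
    for nm,p in dict(green=(508.5,266.5),blue=(510.4,206.5),yel=(583,329),ora=(586,209)).items():
        r,c=np.round(proj(im,[*p,12])[0]).astype(int); m=np.zeros(h.shape[:2],bool)
        m[r-12:r+13,c-12:c+13]=(h[r-12:r+13,c-12:c+13,1]>150)&(h[r-12:r+13,c-12:c+13,2]>80)
        v,u=np.nonzero(m); q=cloud(im)[m]; print(n,nm,len(v),np.round(atz(im,v.mean(),u.mean(),12),1),"z",np.round(np.percentile(q[:,2],[10,50,90]),1))
E
```

```text
top green 130 [507.6 267.6  12. ] z [ 6.7  9.4 12.3]
top blue 138 [510.  204.6  12. ] z [ 6.9  9.2 11.8]
top yel 130 [582.5 330.5  12. ] z [ 7.1  9.8 12.6]
top ora 131 [586.6 209.2  12. ] z [ 6.5  9.4 12.2]
scene green 87 [507.3 259.5  12. ] z [ 8.9 11.3 13.4]
scene blue 89 [510.3 209.1  12. ] z [ 8.9 11.1 12.9]
scene yel 73 [583.2 330.6  12. ] z [ 8.3 10.7 14.2]
scene ora 86 [586.4 209.7  12. ] z [ 8.3 10.9 13.3]
```

In the final view green (129,251) and blue (188,250) are each centred between their cell's ridges and lie flat. The cap is on the tube at (673,183), nothing else has moved, and the arm is clear.

```bash
python3 -c "
from plant import order
print(order.close_job())"
```

```text
the job is handed in; nothing more can be done
None
```

I handed the job in: all four black spacers lie flat in the tube with the brass ring on top, the cap is fully back on, and the green and blue filters lie flat in adjacent empty-row compartments (there was no red filter); the blue one slipped once and was re-gripped, and may be 2–3 mm off its compartment's centre.

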